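# Lift a freshly dyed shoe sole with a spatula and set it on the drying rack

### The arm

A 6-joint arm with a two-finger parallel gripper is mounted at the origin on the work surface. World frame = base frame: x ahead of the robot, y to its left, z up, the work surface at z = 0. Lengths are in m, angles in rad, forces in N, time in s.
With the tool pointing down it reaches from about 0.325 to 0.85 m from the base axis. Payload 4.4 kg.
Tool frame: the origin (TCP) lies on the centre line of the jaws, within the pads' length; the fingertips stand 11 mm ahead of it and the grasp point (between the pads) lies 8 mm behind it; z points along the fingers, y is the direction in which the jaws open and shut (so a half turn about z gives the same grasp; the last joint's range is limited). The gripper opens to 94 mm and grips with 3 to 60 N. Pads are 16 mm wide; open, the fingers measure 119 mm over their backs; the gripper's body (75 mm by 177 mm) begins 78 mm behind the grasp point.
Start: joints at [-1.47, 0.207, 1.542, -0, 1.393, -0.15], TCP at [0.143, -0.557, 0.216] pointing down, gripper open.
Joint ranges: [-2.73, 2.73], [-0.86, 2.22], [0.23, 2.46], [-1.11, 4.25], [0.08, 2.63], [-2.82, 2.82]. Speed limits (rad/s): [2.79, 2.79, 3.14, 3.14, 3.14, 3.14].

### API

Orientations are given as a unit quaternion [x, y, z, w].
In Python, from bench import telemetry, snapshot, camera_model, ticket, look_for, masks_of, landmark_of gives the robot as it stands. The module is installed in compiled form; this text tells all that it offers.
- The arm moves only by the tool apply_moves, never from a script. Its arguments are lists of equal length, an entry for each row: "slide": the shift along the world's x, y, z as a fraction of full scale, a list of three; "turn": the turn about the world's z as a fraction of full scale; "fingers": the closure, from 0 (fully open) to 1 (shut). In form: {"slide": [[x, y, z], ...], "turn": [turn, ...], "fingers": [fingers, ...]}. A call has 1 to 12 rows; each row is the pose to reach, as a shift and turn from the pose commanded when the call began; what a row does not reach only later rows make up. Full scale, the value 1, is 0.1 m for a shift and 45 degrees for a turn. A row lasts 1/12 s, in which the tool goes at most 41.7 mm and 7.16 degrees, less where a joint would pass 70% of its speed; a pose out of reach is approached as far as the arm can. A call with a number of a shift or a turn outside -1 to 1 is refused whole. A call with a gripper value outside its range is refused whole. The fingers move at their own pace and stop on an object; the grip force is fixed at half the most. Time passes only in rows, so rows that repeat a pose let the fingers close. It gives the time, the measured TCP pose, the force and the opening at its end, in the units of the state.
- telemetry.get_obs(): the state, without advancing time (a new reading comes with each control period).
- snapshot(name): name is "scene" or "top"; returns the picture (384x512x3 uint8, blue, green, red); there is no depth.
- camera_model(name): a dict with "fovy" (degrees; the focal length in pixels is half the picture's height over the tangent of half this angle, whatever the lens; pixels are square), "cx", "cy" (the principal point, pixels), "extrinsics" (4x4, takes a point from camera to world coordinates). Camera axes: x right, y down, z forward; pixel columns grow to the right and rows downward; lengths in m; the calibration is good to about 2 mm. A picture is of the moment at which its call begins. camera_model takes no time and is no camera call.
- ticket.hand_in(): hands the job in, once; it reports no verdict.
Trained networks look in the newest picture that a camera, given by its name, has taken for a name from the list of things; names that differ only in an ending like _2 or _b are one class to them, and where a whole thing is asked for, a point or a joint stands for the part that bears it (a point fixed in the world has none). Each returns a list of dicts, best first, with "score" (0 to 1); they miss things now and then, are a little off and sometimes report something else, mostly with a low value. They report only what shows in the picture. A call takes as long as a camera call. They do not tell look-alikes from the thing itself.
- look_for(camera, name): "extent" ([centre column, centre row, width, height] in pixels, round what is visible of it).
- masks_of(camera, name): "pixels" (384x512 bool, what is visible of it) and "extent" ([centre column, centre row, width, height] in pixels, round what is visible of it).
- landmark_of(camera, name): "at" ([column, row] in pixels: a listed point, or the origin of a listed thing).
The state is a dict: "clock": time; "joint_positions": joint angles; "joint_vel": joint speeds; "joint_efforts": joint torques, N m; "tool_pos": TCP position; "tcp_rot": TCP orientation; "force": force on the tool from outside, world axes, zero at the start; "ft_torque": the same for the moment, N m; "gripper_width": opening from 0.0 (shut) to 1.0 (fully open).
Only numpy, scipy, OpenCV 4.12 (cv2) and the standard library are available. Lean on these libraries where they do the work, as an engineer would, in place of code of your own. Each camera call takes 0.05 s, during which the arm holds its last target. There are 200 camera calls.

### The job

With the spatula, slide the blade under the freshly dyed shoe sole on the plywood board (the strip along the board's far side stops the sole running away), and lift the sole level on the blade, well clear of the board. Lower it across the two tubes of the drying rack, roughly centred and square, with the blade going down between the tubes until the sole rests on both, then draw the blade out, lay the spatula flat on the bench and let go. The dye is still tacky, so never touch the sole with the gripper, drop it or tip it over, and leave the two jars and the polish tin where they stand.

Things in the scene. Friction and masses are not known exactly. Their poses are not given: they have to be found in the camera images.
- sole: Loose rigid rubber shoe sole, dark red with tan top, 235 mm long, 89 mm wide at the ball, 64 at the waist, 16 thick, 110 to 200 g; lies flat on the board. Origin: on the underside below its centre of mass; +y to the toe (toe end y=+113, heel end y=-122 mm), +x across, z up. Lower edge bevelled all round: underside rises from flat, 22 mm in from the rim, to 7 mm at the rim.
- board: Fixed plywood board, 180 mm in x, 250 in y, 12 thick; origin under its centre on the bench, +x away from the robot (turned up to 12 degrees). A dark stop strip 12 mm wide runs along the whole far side, inner face at x=+78 mm, rising 16 mm above the board. Front and ends are open. A sole pushed along +x stops with its far edge against the strip.
- board_stop (a point): Middle of the foot of the stop strip's inner face, on the board's top surface (board frame x = +78, y = 0, z = 12 mm).
- rack: Fixed steel rack: two round tubes, 12 mm diameter, along its x, centred at y=-70 and +70 mm, tops at z=70, from x=-86 to +85 mm, tips turned up to z=90 at the far end. Posts only under the tubes' ends; low bars (6 mm high) on the bench join them. A blade can go down between the tubes and out along -x. Origin on the bench under its centre, +x away from the robot (turned up to 12 degrees).
- rack_mid (a point): Centre of the rack at the height of the tubes' tops (rack frame 0, 0, 70 mm): where the sole's origin should end.
- spatula: Loose cranked spatula, 200 g: steel blade 115 mm long (x), 70 wide (y), 3 thick, flat on the bench. Origin: centre of the blade's underside, +x to its front edge. A neck at the rear rises to a level wooden handle 22 mm wide (y), 24 high, from x=-82 to -197 mm, centre z=55 mm. It stands by itself on its blade. Balance point about 30 mm behind the origin: grip firmly (80 N) near the handle's front.
- spatula_grip (a point): Where to grip the handle: spatula frame x = -115, y = 0, z = 55 mm, near the handle's front end; close the fingers across y, from above.
- spatula_tip (a point): Middle of the blade's front edge, on its underside: spatula frame x = +57.5, y = 0, z = 0.
- dye_jar: Bystander: amber dye jar with a white cap, 64 mm diameter, 75 mm high, standing on the bench beyond the work. Origin under its centre.
- wax_jar: Bystander: white wax jar with a red label, 60 mm diameter, 85 mm high, standing on the bench beyond the work. Origin under its centre.
- polish_tin: Bystander: flat black polish tin with a steel lid, 76 mm diameter, 30 mm high, on the bench beyond the spatula. Origin under its centre.
There are look-alikes about, which are no part of the job. What is shaped like the sole but pink or purple is not meant.

How it is judged:
By the outcome, as a careful person would: the job done as asked, in the order asked, and still so for the second after the job is handed in, with the robot touching nothing.
It also fails if it takes over 66 s, if anything falls off the work surface, if the arm or the gripper's body presses on something with over 40 N, if the wrist force passes 120 N, or if a joint passes its speed limit or range.

## Working session

There is one attempt and no reset: what is moved stays moved. The work goes in short steps, Python scripts to look and compute and a tool call to move; the robot and the scene stay as the last step left them, time stands still between calls to the robot, and variables do not carry over. Pictures are saved under pics/ and viewed, about 8 in all and at most 12, crops included, and the job is handed in when it is done.

Besides the shell and the picture viewer there is one more tool, called after "Call:" as name([rows], argument=value, ...), one row to a line, values as JSON. apply_moves: Moves the arm, as the interface text tells. Shift numbers are shares of 0.1 m and turn numbers shares of 45 degrees, none past 1 either way. Its arguments: {"type":"object","properties":{"slide":{"type":"array"},"turn":{"type":"array"},"fingers":{"type":"array"}},"required":["slide","turn","fingers"]}

```bash
mkdir -p pics; cat > h.py <<'E'
import numpy as np, cv2
from bench import telemetry, snapshot, camera_model, ticket, look_for, masks_of, landmark_of
def cam(n):
    m=camera_model(n); f=192/np.tan(np.radians(m["fovy"])/2); return m,f,np.array(m["extrinsics"])
def to_world(n,px,z):
    m,f,E=cam(n); px=np.atleast_2d(np.array(px,float))
    d=np.c_[(px[:,0]-m["cx"])/f,(px[:,1]-m["cy"])/f,np.ones(len(px))]@E[:3,:3].T
    o=E[:3,3]; t=(z-o[2])/d[:,2]; return o+t[:,None]*d
def to_px(n,P):
    m,f,E=cam(n); q=(np.atleast_2d(P)-E[:3,3])@E[:3,:3]
    return np.c_[q[:,0]/q[:,2]*f+m["cx"],q[:,1]/q[:,2]*f+m["cy"]]
E
python3 - <<'E'
from h import *
ims=[]
for n in ["scene","top"]:
    im=snapshot(n); cv2.imwrite(f"pics/{n}0.png",im); ims.append(im)
    m=camera_model(n); print(n,m["fovy"],m["cx"],m["cy"],np.round(m["extrinsics"],3).tolist())
    for o,z in [("sole",.028),("board",.0),("board_stop",.012),("rack",0),("rack_mid",.07),("spatula",0.0),("spatula_grip",.055),("spatula_tip",0),("dye_jar",0),("wax_jar",0),("polish_tin",0)]:
        for r in landmark_of(n,o)[:3]:
            print(n,o,round(r["score"],2),np.round(r["at"]),np.round(to_world(n,r["at"],z)[0],3))
cv2.imwrite("pics/a.png",cv2.resize(ims[1],(800,600),interpolation=cv2.INTER_CUBIC))
print(telemetry.get_obs())
E
```

```text
scene 48.7622986723529 256.1195194265754 195.88303385152517 [[0.473, 0.536, -0.699, 1.315], [0.881, -0.267, 0.391, -0.481], [0.023, -0.801, -0.598, 0.738], [0.0, 0.0, 0.0, 1.0]]
scene sole 0.81 [282. 154.] [0.325 0.164 0.028]
scene sole 0.78 [108. 204.] [ 0.337 -0.393  0.028]
scene sole 0.6 [192. 255.] [ 0.622 -0.263  0.028]
scene board 0.67 [189. 254.] [ 0.589 -0.26   0.   ]
scene board_stop 0.41 [268. 216.] [ 0.561 -0.021  0.012]
scene rack 0.94 [353. 196.] [0.581 0.255 0.   ]
scene rack_mid 0.66 [357. 170.] [0.557 0.275 0.07 ]
scene spatula 0.98 [268. 215.] [ 0.544 -0.013  0.   ]
scene spatula_grip 0.67 [245. 174.] [ 0.411 -0.015  0.055]
scene spatula_tip 0.79 [274. 226.] [ 0.59 -0.02  0.  ]
scene dye_jar 0.97 [373. 244.] [0.767 0.17  0.   ]
scene wax_jar 0.84 [284. 282.] [ 0.771 -0.099  0.   ]
scene polish_tin 0.74 [320. 279.] [ 0.803 -0.019  0.   ]
top 42.686333242209514 257.8600489095623 201.77578251440121 [[0.001, -0.987, 0.164, 0.294], [-1.0, 0.0, 0.006, -0.062], [-0.006, -0.164, -0.986, 1.491], [0.0, 0.0, 0.0, 1.0]]
top sole 0.91 [180. 281.] [0.302 0.176 0.028]
top sole 0.72
[... 508 characters left out ...]
  ]
{'clock': 1.2, 'joint_positions': array([-1.47054944e+00,  2.06597383e-01,  1.54149056e+00, -2.49443517e-06,
        1.39351345e+00, -1.50487047e-01]), 'joint_vel': array([-0.00050232, -0.00116057,  0.0001693 , -0.00067859,  0.00157894,
        0.00097748]), 'joint_efforts': array([-3.94353565e-04, -3.70891285e+01, -2.81759620e+01,  6.97765290e-02,
        2.74363370e-02, -1.53632021e-05]), 'tool_pos': array([ 0.14266183, -0.55702359,  0.21645264]), 'tcp_rot': array([ 9.92151821e-01,  1.25039048e-01, -1.11750180e-06, -4.40009586e-06]), 'force': array([-0.07331544, -0.42451208,  0.15424613]), 'ft_torque': array([ 0.01532218, -0.00679298, -0.07034016]), 'gripper_width': 1.0035253430362312}
```

View pics/a.png

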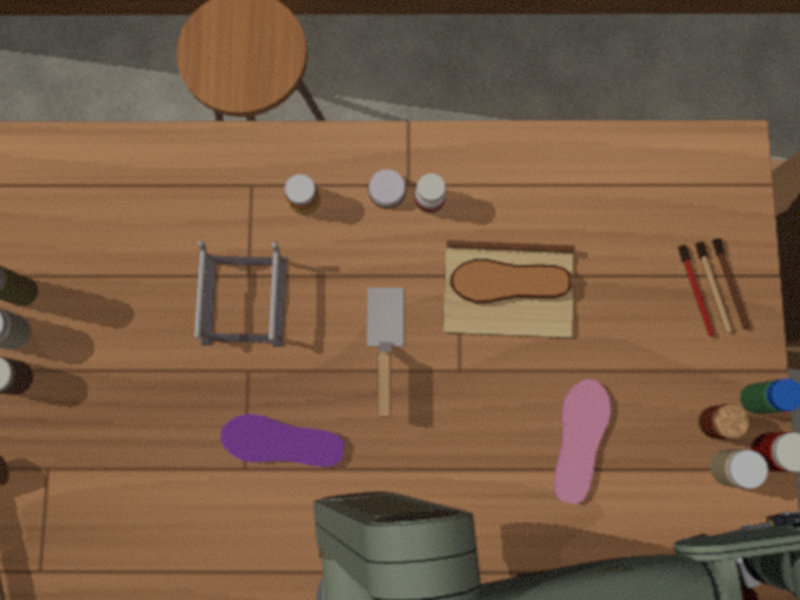

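View pics/scene0.png

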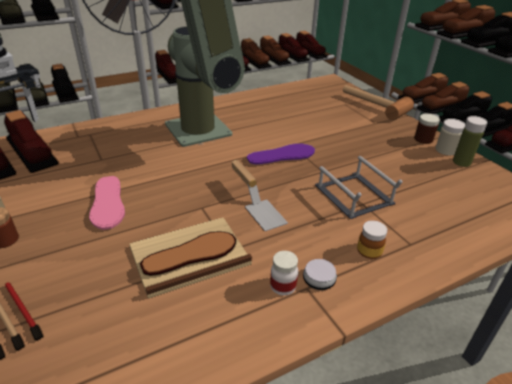

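The real sole is the tan-topped, dark-red-edged one lying on the board, at about (327,180) in the top picture and (190,252) in the scene picture. The purple one at top (180,281) and the pink one at top (369,278) are look-alikes. Next I fit the poses and confirm the sole in one enlarged crop.

```bash
cat > fit.py <<'E'
from h import *
from scipy.optimize import minimize
S=4
def box(x0,x1,y0,y1,z0,z1): return np.array([[x,y,z] for x in(x0,x1) for y in(y0,y1) for z in(z0,z1)])/1000
MODELS={
 "spatula":[box(-57.5,57.5,-35,35,0,3),box(-197,-82,-11,11,43,67),np.vstack([box(-60,-55,-7,7,0,3),box(-84,-80,-7,7,50,60)])],
 "board":[box(-90,90,-125,125,0,12),box(78,90,-125,125,12,28)],
 "rack":[box(-86,85,s*70-6,s*70+6,58,70) for s in(-1,1)]+[box(79,85,s*70-6,s*70+6,58,90) for s in(-1,1)]
   +[box(x-6,x+6,-76,76,0,6) for x in(-76,76)]+[box(x-5,x+5,s*70-5,s*70+5,0,60) for x in(-76,76) for s in(-1,1)]}
def place(P,p,z=0):
    c,s=np.cos(p[2]),np.sin(p[2]); return P@np.array([[c,-s,0],[s,c,0],[0,0,1]]).T+[p[0],p[1],z]
def render(n,parts,p,z=0):
    im=np.zeros((384*S,512*S),np.uint8)
    for P in parts:
        q=((to_px(n,place(P,p,z))+.5)*S*16).astype(np.int32)
        cv2.fillConvexPoly(im,cv2.convexHull(q.reshape(-1,1,2)),255,cv2.LINE_AA,4)
    return cv2.resize(im,(512,384),interpolation=cv2.INTER_AREA)/255.
def fit(name,masks,p0,z=0):
    def cost(p):
        return sum(1-np.minimum(r,m).sum()/np.maximum(r,m).sum() for n,m in masks.items() for r in[render(n,MODELS[name],p,z)])
    best=None
    for d in(-.12,0,.12):
        s=np.array([p0]*4)+np.array([[0,0,0],[.012,0,0],[0,.012,0],[0,0,.1]])+[0,0,d]
        r=minimize(cost,s[0],method="Nelder-Mead",options=dict(initial_simplex=s,xatol=2e-4,fatol=1e-4))
        if best is None or r.fun<best.fun: best=r
    return best.x,best.fun/len(masks)
E
cat > m1.py <<'E'
from fit import *
ims={n:snapshot(n) for n in("top","scene")}
g={"spatula":(.54,-.012,0),"board":(.6,-.262,0),"rack":(.575,.265,0)}
for o,p0 in g.items():
    mk={}
    for n in ims:
        r=masks_of(n,o)
        for q in r[:3]:
            pc=to_px(n,[[p0[0],p0[1],.01]])[0]
            if abs(np.array(q["extent"][:2])-pc).max()<40: mk[n]=q["pixels"].astype(float); break
    for sub in [mk]+([{n:mk[n]} for n in mk] if len(mk)>1 else []):
        p,c=fit(o,sub,p0); print(o,list(sub),np.round(p[:2],4),"yaw",round(np.degrees(p[2]),2),"cost",round(c,3))
    g[o]=fit(o,mk,p0)[0]
# sole: colour inside board
im=ims["top"]; hsv=cv2.cvtColor(im,cv2.COLOR_BGR2HSV)
q=to_px("top",place(box(-88,77,-123,123,12,12)[::2],g["board"]))
reg=np.zeros((384,512),np.uint8); cv2.fillConvexPoly(reg,cv2.convexHull(q.astype(np.float32).reshape(-1,1,2)).astype(np.int32),1)
a=hsv[180,325].astype(int);print("sole hsv",a,"board hsv",hsv[202,320])
lab=cv2.cvtColor(im,cv2.COLOR_BGR2LAB).astype(float)
d1=np.linalg.norm(lab-lab[180,325],axis=2);d2=np.linalg.norm(lab-lab[202,320],axis=2)
m=((d1<d2)&(reg>0)).astype(np.uint8)
k,l,st,_=cv2.connectedComponentsWithStats(m);i=1+np.argmax(st[1:,4]);m=(l==i).astype(np.uint8)
c=max(cv2.findContours(m,0,1)[0],key=len).reshape(-1,2)
w=to_world("top",c,.026)[:,:2]; b=g["board"]
R=np.array([[np.cos(b[2]),-np.sin(b[2])],[np.sin(b[2]),np.cos(b[2])]])
v=(w-b[:2])@R
print("sole in board frame x",v.min(0),v.max(0)); print(cv2.minAreaRect((v*1000).astype(np.float32)))
vis=im.copy();cv2.drawContours(vis,[c.reshape(-1,1,2)],-1,(0,255,0),1)
for o,p in g.items():
    r=(render("top",MODELS[o],p)>.5).astype(np.uint8); cv2.drawContours(vis,cv2.findContours(r,0,1)[0],-1,(255,0,255),1)
pa=np.hstack([cv2.resize(x[140:280,110:380],None,fx=2.9,fy=2.9,interpolation=cv2.INTER_CUBIC) for x in(vis,)])
pb=cv2.resize(im[150:222,275:375],None,fx=2.6,fy=2.6,interpolation=cv2.INTER_CUBIC)
out=np.zeros((600,800,3),np.uint8);out[:pa.shape[0],:pa.shape[1]]=pa[:,:800];out[410:410+pb.shape[0],:pb.shape[1]]=pb
cv2.imwrite("pics/b.png",out)
np.save("g.npy",g,allow_pickle=True)
E
python3 m1.py
```

```text
spatula ['top'] [ 0.5388 -0.017 ] yaw 0.32 cost 0.083
board ['top', 'scene'] [ 0.5927 -0.2583] yaw -2.59 cost 0.385
board ['top'] [ 0.5941 -0.258 ] yaw -2.61 cost 0.363
board ['scene'] [ 0.5914 -0.2585] yaw -2.22 cost 0.403Traceback (most recent call last):
  File "m1.py", line 12, in <module>
    p,c=fit(o,sub,p0); print(o,list(sub),np.round(p[:2],4),"yaw",round(np.degrees(p[2]),2),"cost",round(c,3))
        ~~~^^^^^^^^^^
  File "fit.py", line 24, in fit
    r=minimize(cost,s[0],method="Nelder-Mead",options=dict(initial_simplex=s,xatol=2e-4,fatol=1e-4))
    res = _minimize_neldermead(fun, x0, args, callback, bounds=bounds,
                               **options)
    fsim[j] = func(sim[j])
              ~~~~^^^^^^^^
    fx = function(np.copy(x), *(wrapper_args + args))
  File "fit.py", line 20, in cost
    return sum(1-np.minimum(r,m).sum()/np.maximum(r,m).sum() for n,m in masks.items() for r in[render(n,MODELS[name],p,z)])
  File "fit.py", line 20, in <genexpr>
    return sum(1-np.minimum(r,m).sum()/np.maximum(r,m).sum() for n,m in masks.items() for r in[render(n,MODELS[name],p,z)])
                                                                                               ~~~~~~^^^^^^^^^^^^^^^^^^^^
  File "fit.py", line 15, in render
    q=((to_px(n,place(P,p,z))+.5)*S*16).astype(np.int32)
        ~~~~~^^^^^^^^^^^^^^^^
  File "h.py", line 10, in to_px
    m,f,E=cam(n); q=(np.atleast_2d(P)-E[:3,3])@E[:3,:3]
          ~~~^^^
  File "h.py", line 4, in cam
    m=camera_model(n); f=192/np.tan(np.radians(m["fovy"])/2); return m,f,np.array(m["extrinsics"])
ValueError: time passes only in moves, steps and waits
```

```bash
python3 - <<'E'
s=open("h.py").read().replace("def cam(n):","import functools\n@functools.cache\ndef cam(n):",1); open("h.py","w").write(s)
s=open("m1.py").read()
s=s.replace('mk[n]=q["pixels"].astype(float); break','mk[n]=hull(q["pixels"]) if o=="board" else q["pixels"].astype(float); break')
s=s.replace('ims=','''def hull(m):
    z=np.zeros(m.shape,np.uint8); cv2.fillConvexPoly(z,cv2.convexHull(np.argwhere(m)[:,::-1].astype(np.int32).reshape(-1,1,2)),1); return z.astype(float)
ims=''',1)
open("m1.py","w").write(s)
E
python3 m1.py
```

```text
spatula ['top', 'scene'] [ 0.5406 -0.017 ] yaw 0.24 cost 0.081
spatula ['top'] [ 0.5406 -0.017 ] yaw 0.33 cost 0.032
spatula ['scene'] [ 0.5385 -0.0167] yaw -0.75 cost 0.103
board ['top', 'scene'] [ 0.5927 -0.258 ] yaw -2.21 cost 0.027
board ['top'] [ 0.5932 -0.2576] yaw -2.05 cost 0.02
board ['scene'] [ 0.592  -0.2594] yaw -2.21 cost 0.03
rack ['top', 'scene'] [0.5769 0.2596] yaw -0.78 cost 0.408
rack ['top'] [0.5769 0.2588] yaw -0.76 cost 0.355
rack ['scene'] [0.5759 0.263 ] yaw -0.85 cost 0.438
sole hsv [ 14 144 147] board hsv [ 18  92 167]
sole in board frame x [-0.03700349 -0.11818251] [0.05687924 0.11589155]
((11.842647552490234, -1.4610595703125), (93.20463562011719, 234.8122100830078), 2.1659581661224365)
```

View pics/b.png

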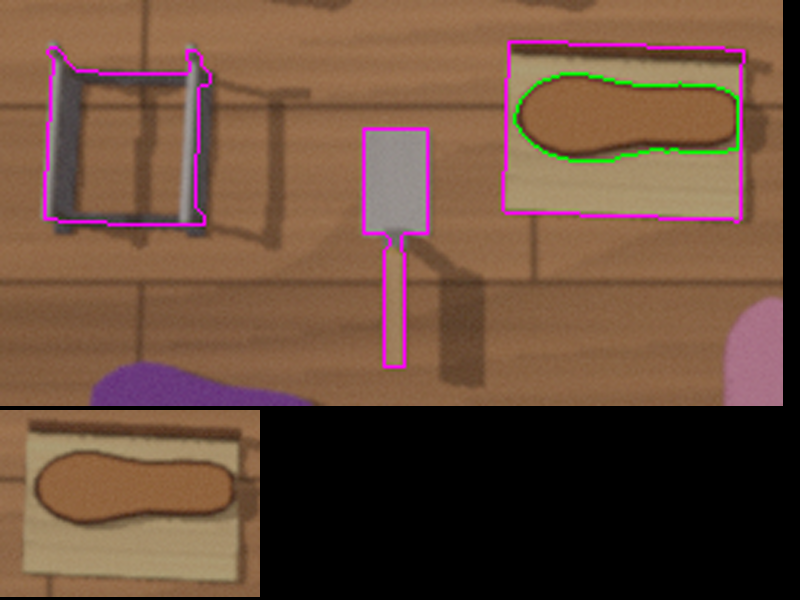

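The crop confirms it: the tan-topped, dark-edged sole is on the board, toe to the left (+y). The fitted outlines sit on the spatula blade and handle and on the board, but the rack fit is rough and I'll refine it later. Now I'm moving over the spatula handle.

Call:
apply_moves([
  [0.17,0.3,0],
  [0.34,0.6,0],
  [0.5,0.9,0],
  [0.5,0.9,0],
], turn=[-0.1,-0.2,-0.313,-0.313], fingers=[0,0,0,0])

```text
clock: 2.33
tool_pos: [0.1948, -0.462, 0.2158]
tcp_rot: [1.0, 0.003, 0.0, -0.002]
force: [-0.2, 0.0, -0.3]
gripper_width: 1.002
```

Call:
apply_moves([
  [0.17,0.3,0],
  [0.34,0.6,0],
  [0.5,0.9,0],
], turn=[0,0,0], fingers=[0,0,0])

```text
clock: 2.58
tool_pos: [0.243, -0.3765, 0.2166]
tcp_rot: [1.0, 0.002, 0.0, 0.0]
force: [0.3, 0.5, 0.6]
gripper_width: 1.001
```

Call:
apply_moves([
  [0.17,0.3,0],
  [0.34,0.6,0],
  [0.5,0.9,0],
], turn=[0,0,0], fingers=[0,0,0])

```text
clock: 2.83
tool_pos: [0.2933, -0.2862, 0.2168]
tcp_rot: [1.0, 0.002, 0.0, 0.0]
force: [0.0, -0.1, -0.1]
gripper_width: 0.997
```

Call:
apply_moves([
  [0.17,0.3,0],
  [0.34,0.6,0],
  [0.5,0.9,0],
], turn=[0,0,0], fingers=[0,0,0])

```text
clock: 3.08
tool_pos: [0.3435, -0.1961, 0.2169]
tcp_rot: [1.0, 0.003, 0.001, 0.001]
force: [0.8, -0.5, 0.5]
gripper_width: 0.999
```

Call:
apply_moves([
  [0.17,0.3,0],
  [0.34,0.6,0],
  [0.5,0.9,0],
], turn=[0,0,0], fingers=[0,0,0])

```text
clock: 3.33
tool_pos: [0.3937, -0.1059, 0.217]
tcp_rot: [1.0, 0.003, 0.001, 0.0]
force: [0.1, -0.5, -0.5]
gripper_width: 1.003
```

Call:
apply_moves([
  [0.17,0.3,-0.1],
  [0.34,0.6,-0.3],
  [0.5,0.9,-0.6],
  [0.5,0.9,-0.7],
  [0.5,0.9,-0.7],
], turn=[0,0,0,0,0], fingers=[0,0,0,0,0])

```text
clock: 3.75
tool_pos: [0.4407, -0.015, 0.1433]
tcp_rot: [1.0, 0.005, -0.003, -0.001]
force: [-1.4, -0.7, -0.4]
gripper_width: 1.001
```

Call:
apply_moves([
  [0.02,0,-0.3],
  [0.02,0,-0.6],
  [0.02,0,-0.85],
  [0.02,0,-0.99],
  [0.02,0,-0.99],
  [0.02,0,-0.99],
], turn=[0,0,0,0,0,0], fingers=[0,0,0,0,0,0])

```text
clock: 4.25
tool_pos: [0.445, -0.018, 0.0479]
tcp_rot: [1.0, 0.002, -0.0, 0.0]
force: [1.0, -0.1, 0.5]
gripper_width: 1.001
```

```bash
python3 - <<'E'
from h import *
print(telemetry.get_obs()["tool_pos"])
a=snapshot("scene")[130:250,180:320]; b=snapshot("top")[160:280,180:320]
cv2.imwrite("pics/c.png",np.hstack([cv2.resize(i,(400,343),interpolation=cv2.INTER_CUBIC) for i in(a,b)]))
E
```

```text
[ 0.44495354 -0.0179758   0.04791364]
```

View pics/c.png

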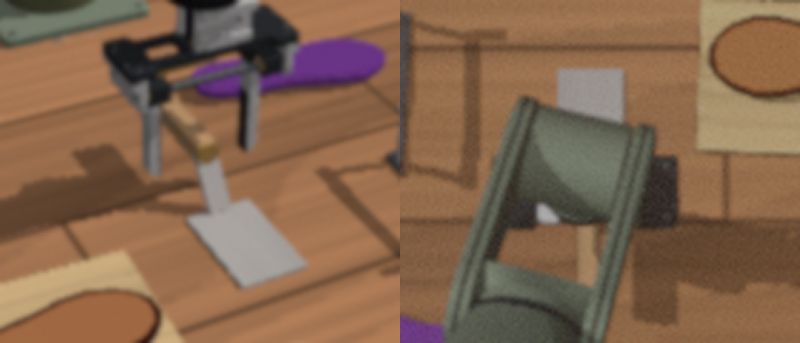

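The picture shows the two fingers straddling the handle near its front end, with the blade free. Closing the fingers.

Call:
apply_moves([
  [0,0,0],
  [0,0,0],
  [0,0,0],
  [0,0,0],
  [0,0,0],
  [0,0,0],
  [0,0,0],
  [0,0,0],
  [0,0,0],
  [0,0,0],
], turn=[0,0,0,0,0,0,0,0,0,0], fingers=[1,1,1,1,1,1,1,1,1,1])

```text
clock: 5.18
tool_pos: [0.4447, -0.017, 0.0474]
tcp_rot: [1.0, 0.003, -0.0, -0.0]
force: [-0.6, 0.0, -0.2]
gripper_width: 0.324
```

Call:
apply_moves([
  [0,0,0.1],
  [0,0,0.25],
  [0,0,0.4],
  [0,0,0.4],
  [0,0,0.4],
], turn=[0,0,0,0,0], fingers=[1,1,1,1,1])

```text
clock: 5.6
tool_pos: [0.4453, -0.0172, 0.0883]
tcp_rot: [1.0, 0.003, 0.001, 0.0]
force: [-0.6, 0.0, -1.9]
gripper_width: 0.23
```

```bash
python3 - <<'E'
from h import *
print(telemetry.get_obs()["tool_pos"])
a=snapshot("scene")[130:250,180:320]; b=snapshot("top")[160:280,180:320]
cv2.imwrite("pics/d.png",np.hstack([cv2.resize(i,(400,343),interpolation=cv2.INTER_CUBIC) for i in(a,b)]))
E
```

```text
[ 0.44534513 -0.0171727   0.08826908]
```

View pics/d.png

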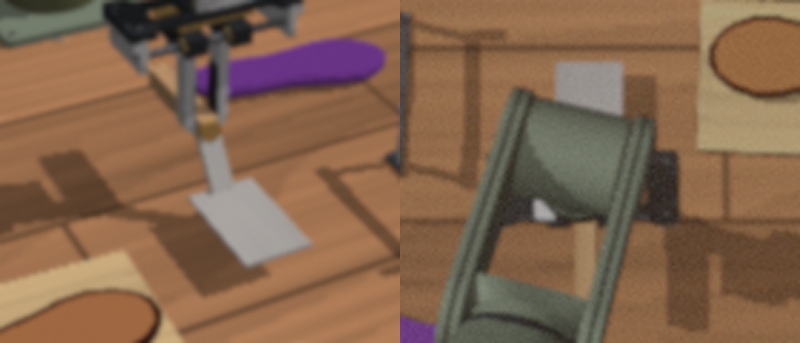

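The fingers were still closing when I lifted. I'll set the spatula back down, let it level itself on the bench and re-grip fully.

Call:
apply_moves([
  [0,0,-0.15],
  [0,0,-0.3],
  [0,0,-0.4],
  [0,0,-0.4],
  [0,0,-0.4],
  [0,0,-0.4],
  [0,0,-0.4],
  [0,0,-0.4],
], turn=[0,0,0,0,0,0,0,0], fingers=[1,1,1,1,0.6,0.6,0.6,0.6])

```text
clock: 6.37
tool_pos: [0.4452, -0.0171, 0.0479]
tcp_rot: [1.0, 0.003, 0.001, 0.0]
force: [-0.3, -0.5, -0.0]
gripper_width: 0.4
```

Call:
apply_moves([
  [0,0,0],
  [0,0,0],
  [0,0,0],
  [0,0,0],
  [0,0,0],
  [0,0,0],
  [0,0,0],
  [0,0,0],
  [0,0,0],
  [0,0,0],
  [0,0,0],
  [0,0,0],
], turn=[0,0,0,0,0,0,0,0,0,0,0,0], fingers=[1,1,1,1,1,1,1,1,1,1,1,1])

```text
clock: 7.37
tool_pos: [0.4448, -0.017, 0.0476]
tcp_rot: [1.0, 0.002, 0.0, -0.0]
force: [-0.1, 1.1, 3.2]
gripper_width: 0.231
```

```bash
cat > pitch.py <<'E'
from fit import *
from scipy.optimize import minimize
from scipy.spatial.transform import Rotation as R
import sys
o=telemetry.get_obs(); print(o["clock"],o["tool_pos"],o["force"],o["gripper_width"])
im=snapshot("scene"); r=masks_of("scene","spatula")
tcp=np.array(o["tool_pos"]); g=tcp+[0,0,.008]
yaw=R.from_quat(o["tcp_rot"]).as_matrix()[:2,0]; yaw=np.arctan2(yaw[1],yaw[0])
# blade only, cut from the mask near the projected blade
def pts(P,p):  # p: gx(grip x in spatula frame), gz, pitch
    return R.from_euler("ZY",[yaw,p[2]]).apply(P-[p[0],0,p[1]])+g
M=r[0]["pixels"].astype(float)
def rend(p,P):
    z=np.zeros((384*S,512*S),np.uint8); q=((to_px("scene",pts(P,p))+.5)*S*16).astype(np.int32)
    cv2.fillConvexPoly(z,cv2.convexHull(q.reshape(-1,1,2)),255,cv2.LINE_AA,4); return cv2.resize(z,(512,384),interpolation=cv2.INTER_AREA)/255.
B=MODELS["spatula"][0]; p0=[-.0955,.055,0.]
W=cv2.dilate((rend(p0,box(-50,75,-50,50,-15,20))>0).astype(np.uint8),None)  # window
def cost(p):
    a=rend(p,B)*W; m=M*W; return 1-np.minimum(a,m).sum()/np.maximum(a,m).sum()+ (p[0]+.0955)**2*200+(p[1]-.055)**2*2000
s=np.array([p0]*4)+np.array([[0,0,0],[.01,0,0],[0,.005,0],[0,0,.06]])
q=minimize(cost,s[0],method="Nelder-Mead",options=dict(initial_simplex=s)); p=q.x
print("score",r[0]["score"],"grip x,z",np.round(p[:2],4),"pitch deg(+ = tip down)",round(np.degrees(p[2]),2),"cost",round(q.fun,3))
print("tip",pts(np.array([[.0575,0,0]]),p),"rear",pts(np.array([[-.0575,0,0]]),p))
E
python3 pitch.py
```

```text
7.3667 [ 0.44480592 -0.01700876  0.04757661] [-0.14513763  1.12915333  3.17674889] 0.23123418895588346
score 0.95 grip x,z [-0.1004  0.0536] pitch deg(+ = tip down) 0.11 cost 0.15
tip [[ 0.60263173 -0.01622683  0.00162673]] rear [[ 0.48763336 -0.01679657  0.00185378]]
```

Call:
apply_moves([
  [0,0,0.05],
  [0,0,0.2],
  [0,0,0.4],
  [0,0,0.5],
  [0,0,0.5],
  [0,0,0.5],
], turn=[0,0,0,0,0,0], fingers=[1,1,1,1,1,1])

```text
clock: 7.97
tool_pos: [0.4448, -0.0171, 0.0975]
tcp_rot: [1.0, 0.002, 0.0, 0.0]
force: [0.0, -0.3, -1.6]
gripper_width: 0.233
```

```bash
python3 pitch.py
```

```text
7.9667 [ 0.44477942 -0.01713148  0.09752962] [ 0.04455892 -0.33565863 -1.61325299] 0.2325311718455643
score 0.83 grip x,z [-0.0988  0.0545] pitch deg(+ = tip down) -0.23 cost 0.136
tip [[ 0.60132721 -0.01635777  0.05161464]] rear [[ 0.48632952 -0.01692612  0.0511587 ]]
```

The spatula is held level: fitted pitch is about 0°, and the tip is about 155 mm ahead of the TCP. Next I move to the start of the slide in front of the board: tip 20 mm short of the sole, 38 mm above board height, yaw −2.2°.

Call:
apply_moves([
  [-0.05,-0.2,0],
  [-0.12,-0.48,0],
  [-0.2,-0.76,0],
], turn=[-0.02,-0.04,-0.055], fingers=[1,1,1])

```text
clock: 8.32
tool_pos: [0.4235, -0.093, 0.0962]
tcp_rot: [1.0, -0.018, -0.001, -0.0]
force: [0.7, 0.0, -1.8]
gripper_width: 0.236
```

Call:
apply_moves([
  [-0.08,-0.28,0],
  [-0.15,-0.56,0],
  [-0.21,-0.77,0],
], turn=[0,0,0], fingers=[1,1,1])

```text
clock: 8.57
tool_pos: [0.4022, -0.1714, 0.0963]
tcp_rot: [1.0, -0.02, -0.001, -0.0]
force: [0.4, -0.3, -3.0]
gripper_width: 0.235
```

Call:
apply_moves([
  [-0.08,-0.28,0],
  [-0.15,-0.56,0],
  [-0.2,-0.76,0],
  [-0.2,-0.76,0],
  [-0.2,-0.76,0],
], turn=[0,0,0,0,0], fingers=[1,1,1,1,1])

```text
clock: 8.98
tool_pos: [0.3827, -0.2462, 0.0963]
tcp_rot: [1.0, -0.02, -0.001, -0.001]
force: [0.2, -0.1, -2.3]
gripper_width: 0.235
```

Call:
apply_moves([
  [0,0,-0.15],
  [0,0,-0.25],
  [0,0,-0.32],
  [0,0,-0.32],
  [0,0,-0.32],
], turn=[0,0,0,0,0], fingers=[1,1,1,1,1])

```text
clock: 9.4
tool_pos: [0.3832, -0.2448, 0.0646]
tcp_rot: [1.0, -0.019, -0.001, -0.001]
force: [0.1, -0.0, -2.4]
gripper_width: 0.23
```

```bash
python3 pitch.py; python3 - <<'E'
from h import *
a=snapshot("scene")[190:300,110:270]; b=snapshot("top")[140:250,250:410]
cv2.imwrite("pics/e.png",np.hstack([cv2.resize(i,(400,275),interpolation=cv2.INTER_CUBIC) for i in(a,b)]))
E
```

```text
9.4 [ 0.3832483  -0.24480234  0.06461768] [ 0.06529199 -0.04445526 -2.40732307] 0.23015298643785675
score 0.9 grip x,z [-0.0997  0.0546] pitch deg(+ = tip down) -1.23 cost 0.126
tip [[ 0.54143219 -0.25068676  0.02136598]] rear [[ 0.42653812 -0.24641272  0.01889947]]
```

View pics/e.png

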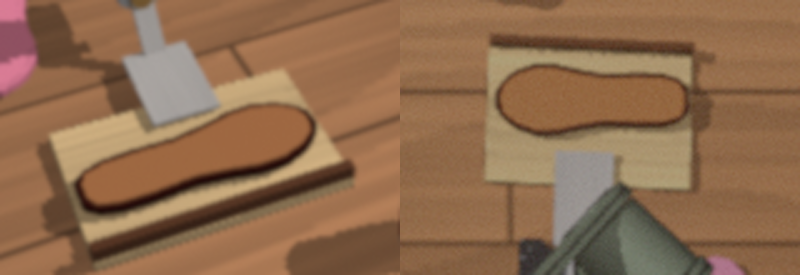

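The blade is level with the board in front of the sole. In the top crop the blade centre is at column 584 against about 588 for the sole's origin, so I shift about 3 mm to −y and lower gently onto the board.

Call:
apply_moves([
  [0,-0.03,-0.02],
  [0,-0.03,-0.035],
  [0,-0.03,-0.04],
  [0,-0.03,-0.04],
], turn=[0,0,0,0], fingers=[1,1,1,1])

```text
clock: 9.93
tool_pos: [0.3836, -0.249, 0.0613]
tcp_rot: [1.0, -0.019, -0.0, -0.0]
force: [-0.6, 0.2, -1.7]
gripper_width: 0.231
```

Call:
apply_moves([
  [0,0,-0.005],
  [0,0,-0.01],
  [0,0,-0.01],
  [0,0,-0.01],
], turn=[0,0,0,0], fingers=[1,1,1,1])

```text
clock: 10.27
tool_pos: [0.3837, -0.249, 0.0604]
tcp_rot: [1.0, -0.019, -0.0, -0.0]
force: [-0.1, -0.1, -1.8]
gripper_width: 0.231
```

Call:
apply_moves([
  [0,0,-0.005],
  [0,0,-0.01],
  [0,0,-0.01],
  [0,0,-0.01],
], turn=[0,0,0,0], fingers=[1,1,1,1])

```text
clock: 10.6
tool_pos: [0.3837, -0.2491, 0.0596]
tcp_rot: [1.0, -0.019, 0.0, 0.0]
force: [-0.8, 1.5, 0.2]
gripper_width: 0.229
```

Call:
apply_moves([
  [0.06,-0.002,0],
  [0.14,-0.005,0],
  [0.22,-0.008,0],
  [0.3,-0.012,0],
  [0.38,-0.015,0],
  [0.46,-0.018,0],
  [0.5,-0.019,0],
  [0.5,-0.019,0],
], turn=[0,0,0,0,0,0,0,0], fingers=[1,1,1,1,1,1,1,1])

```text
clock: 11.27
tool_pos: [0.4353, -0.2511, 0.0596]
tcp_rot: [1.0, -0.019, 0.001, 0.0]
force: [0.7, 0.4, -0.0]
gripper_width: 0.229
```

Call:
apply_moves([
  [0.06,-0.002,0],
  [0.14,-0.005,0],
  [0.22,-0.008,0],
  [0.3,-0.012,0],
  [0.36,-0.014,0],
  [0.4,-0.015,0],
  [0.4,-0.015,0],
], turn=[0,0,0,0,0,0,0], fingers=[1,1,1,1,1,1,1])

```text
clock: 11.85
tool_pos: [0.473, -0.2525, 0.0597]
tcp_rot: [1.0, -0.019, -0.001, -0.0]
force: [-4.8, -0.4, 5.4]
gripper_width: 0.229
```

```bash
python3 pitch.py; python3 - <<'E'
from h import *
a=snapshot("scene")[190:300,110:270]; b=snapshot("top")[140:250,250:410]
cv2.imwrite("pics/f.png",np.hstack([cv2.resize(i,(400,275),interpolation=cv2.INTER_CUBIC) for i in(a,b)]))
E
```

```text
11.85 [ 0.47302721 -0.25247316  0.05967316] [-4.82718557 -0.40075691  5.35675143] 0.22899154621036552
score 0.75 grip x,z [-0.0891  0.056 ] pitch deg(+ = tip down) -20.09 cost 0.388
tip [[ 0.62984444 -0.25842242  0.06539851]] rear [[ 0.52191868 -0.25432798  0.0258983 ]]
```

View pics/f.png

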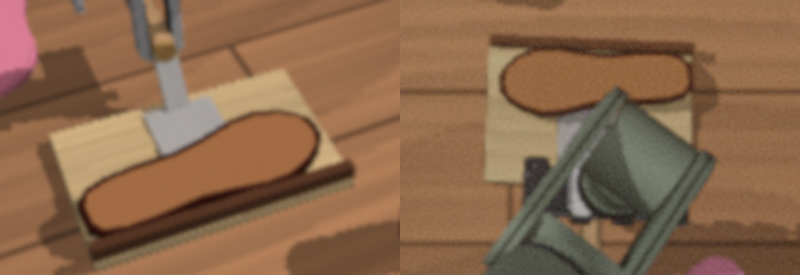

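The sole is now against the stop strip and the blade edge is under its near side (scene crop about (200,135)). Pushing the blade the rest of the way.

Call:
apply_moves([
  [0.05,-0.002,0],
  [0.11,-0.004,0],
  [0.17,-0.007,0],
  [0.23,-0.009,0],
  [0.27,-0.01,0],
  [0.27,-0.01,0],
], turn=[0,0,0,0,0,0], fingers=[1,1,1,1,1,1])

```text
clock: 12.55
tool_pos: [0.5005, -0.2535, 0.0597]
tcp_rot: [1.0, -0.019, -0.001, -0.0]
force: [-3.6, 0.8, 6.2]
gripper_width: 0.229
```

Call:
apply_moves([
  [0.04,-0.002,0],
  [0.08,-0.003,0],
  [0.11,-0.004,0],
  [0.11,-0.004,0],
], turn=[0,0,0,0], fingers=[1,1,1,1])

```text
clock: 12.88
tool_pos: [0.5111, -0.2538, 0.0597]
tcp_rot: [1.0, -0.019, -0.001, -0.0]
force: [-5.5, -0.0, 4.8]
gripper_width: 0.232
```

```bash
python3 - <<'E'
from h import *
print(telemetry.get_obs()["tool_pos"])
a=snapshot("scene")[190:300,110:270]; b=snapshot("top")[140:250,250:410]
cv2.imwrite("pics/g.png",np.hstack([cv2.resize(i,(400,275),interpolation=cv2.INTER_CUBIC) for i in(a,b)]))
E
```

```text
[ 0.51107523 -0.25380575  0.05966202]
```

View pics/g.png

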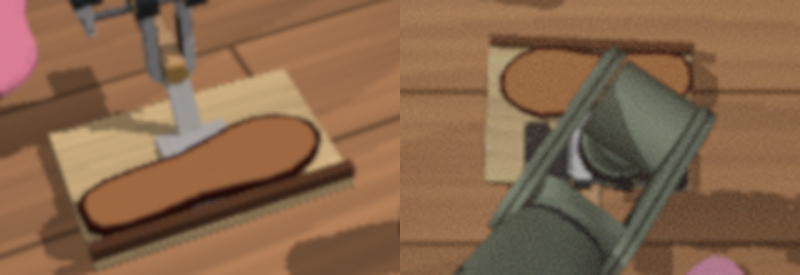

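The blade is fully under the sole. I back off 3 mm to release the stop pressure, then lift slowly.

Call:
apply_moves([
  [-0.02,0.001,0],
  [-0.03,0.001,0.01],
  [-0.03,0.001,0.03],
  [-0.03,0.001,0.06],
  [-0.03,0.001,0.1],
  [-0.03,0.001,0.15],
  [-0.03,0.001,0.2],
  [-0.03,0.001,0.25],
  [-0.03,0.001,0.3],
  [-0.03,0.001,0.3],
  [-0.03,0.001,0.3],
], turn=[0,0,0,0,0,0,0,0,0,0,0], fingers=[1,1,1,1,1,1,1,1,1,1,1])

```text
clock: 13.9
tool_pos: [0.5091, -0.254, 0.0902]
tcp_rot: [1.0, -0.019, 0.001, 0.0]
force: [-1.0, 0.3, -3.8]
gripper_width: 0.232
```

```bash
python3 - <<'E'
from h import *
o=telemetry.get_obs();print(o["tool_pos"],o["force"],o["ft_torque"])
a=snapshot("scene")[180:290,110:270]; b=snapshot("top")[140:250,250:410]
cv2.imwrite("pics/h.png",np.vstack([cv2.resize(i,(640,300 if i is b else 440),interpolation=cv2.INTER_CUBIC) for i in(a,)]))
cv2.imwrite("pics/top_h.png",snapshot("top"))
E
```

```text
[ 0.509136   -0.2540141   0.09017297] [-0.97714051  0.27800716 -3.80236725] [0.04768322 0.36714523 0.00056969]
```

View pics/h.png

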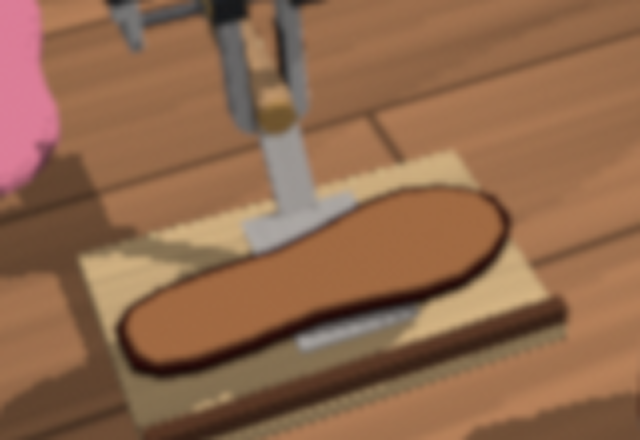

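The sole is lifted, level to the eye, about centred on the blade, with the blade's front edge showing beyond it at crop (355,330). Now I measure the tilt, the sole's pose on the blade and the rack's tubes.

```bash
cat > sole.py <<'E'
from fit import *
from scipy.spatial.transform import Rotation as R
def sole(seed=None,zt=None,n="scene",save=None):
    o=telemetry.get_obs(); t=o["tool_pos"]; X=R.from_quat(o["tcp_rot"]).as_matrix()[:2,0]; ya=np.arctan2(X[1],X[0])
    im=snapshot(n); 
    if zt is None: zt=t[2]-.0475+.019
    if seed is None: seed=[t[0]+.11*np.cos(ya),t[1]+.11*np.sin(ya)]
    s=np.round(to_px(n,[[*seed,zt]])[0]).astype(int)
    lab=cv2.cvtColor(cv2.GaussianBlur(im,(3,3),0),cv2.COLOR_BGR2LAB).astype(np.uint8)
    m=np.zeros((386,514),np.uint8)
    cv2.floodFill(lab,m,tuple(int(v) for v in s),0,(34,9,12),(24,9,12),cv2.FLOODFILL_MASK_ONLY|cv2.FLOODFILL_FIXED_RANGE|(255<<8))
    m=cv2.morphologyEx(m[1:-1,1:-1],cv2.MORPH_OPEN,np.ones((3,3)))
    c=max(cv2.findContours(m,0,cv2.CHAIN_APPROX_NONE)[0],key=len).reshape(-1,2)
    w=(to_world(n,c,zt)[:,:2]*1000).astype(np.float32)
    # long axis: line through the ends
    rect=cv2.minAreaRect(w); b=cv2.boxPoints(rect)
    e=[b[1]-b[0],b[2]-b[1]]; e=max(e,key=np.linalg.norm); e=e/np.linalg.norm(e); e*=np.sign(e[1])
    p=w@e; q=w@np.array([e[1],-e[0]])  # q: sole +x
    al=(p.max()-113*(p.max()-p.min())/235); mid=(q.max()+q.min())/2
    # local centre of the outline near the origin, balances the waist
    org=al*e+mid*np.array([e[1],-e[0]]); yaw=np.degrees(np.arctan2(-e[0],e[1]))
    print("sole len %.0f wid %.0f"%(np.ptp(p),np.ptp(q)),"origin",np.round(org,1),"yaw %.1f"%yaw,"toolyaw %.2f"%np.degrees(ya),"tcp",np.round(t,4))
    d=org/1000-t[:2]; print("origin in tool frame: ahead %.1f left %.1f mm"%(1000*(d@[np.cos(ya),np.sin(ya)]),1000*(d@[-np.sin(ya),np.cos(ya)])))
    if save:
        v=im.copy(); cv2.drawContours(v,[c.reshape(-1,1,2)],-1,(0,255,0),1); cv2.imwrite(save,v)
    return org,yaw
E
python3 - <<'E'
from sole import *
o=telemetry.get_obs();t=o["tool_pos"]
sole(save="pics/i_s.png")
ya=np.radians(-2.2)
for pit in(-3,0,3):
    P=np.array([[.0575,35e-3,3e-3],[.0575,-35e-3,3e-3]])-[-.0965,0,.055]
    print(pit,np.round(to_px("scene",R.from_euler("ZY",[ya,np.radians(pit)]).apply(P)+t+[0,0,.008]),1).tolist())
# rack tubes in both pictures
s=cv2.imread("pics/i_s.png"); tp=snapshot("top")
g={k:np.array(v) for k,v in np.load("g.npy",allow_pickle=True).item().items()}
p=g["rack"]; p=np.array([.577,.26,np.radians(-2.5)])
def lines(v,n):
    for y in(-70,70):
        q=to_px(n,place(np.array([[-86,y,70],[80,y,70]])/1000,p)); print(n,y,np.round(q,1).tolist())
for n in("scene","top"): lines(None,n)
a=cv2.resize(tp[150:230,115:195],(480,480),interpolation=cv2.INTER_CUBIC)
b=cv2.resize(s[145:225,310:410],(500,400),interpolation=cv2.INTER_CUBIC)
c=cv2.resize(s[180:290,110:270],(300,200))
# 4th: stack
out=np.zeros((600,800,3),np.uint8); out[:400,:400]=cv2.resize(a,(400,400)); out[:320,400:]=cv2.resize(b,(400,320)); out[400:,:300]=c
cv2.imwrite("pics/i.png",out)
E
```

```text
sole len 1355 wid 1109 origin [437.4  39.9] yaw 0.0 toolyaw -2.19 tcp [ 0.5084 -0.2535  0.0891]
origin in tool frame: ahead -82.2 left 290.4 mm
-3 [[213.8, 253.8], [184.3, 263.1]]
0 [[213.6, 255.6], [184.2, 265.0]]
3 [[213.2, 257.3], [184.1, 266.6]]
scene -70 [[320.5, 165.6], [354.4, 196.7]]
scene 70 [[359.3, 155.6], [395.7, 184.3]]
top -70 [[172.9, 216.0], [177.0, 160.7]]
top 70 [[125.2, 213.9], [130.1, 158.7]]
```

View pics/i.png

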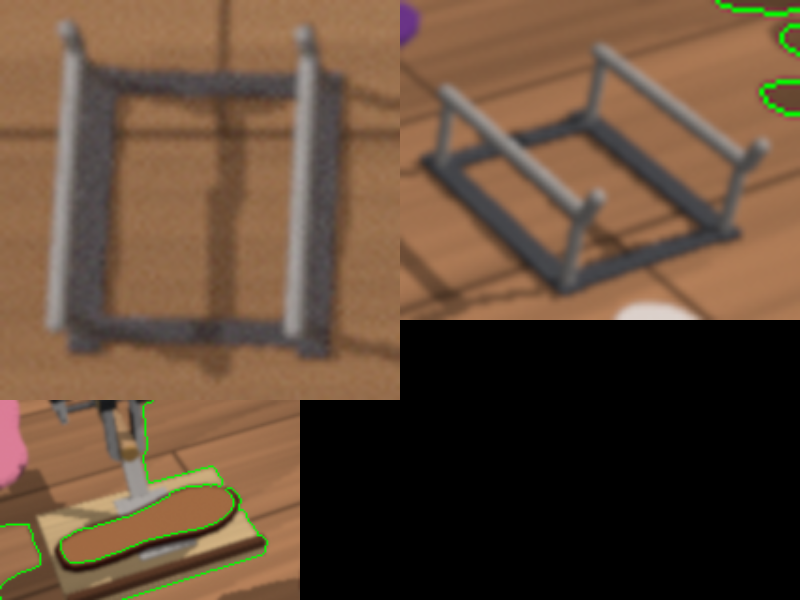

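The rack crop gives tubes matching a pose of about (0.577, 0.260) with yaw about −1.1° in both views. The colour fill for the sole leaked into the wood, so I'll use the network mask for it.

```bash
cat > sole2.py <<'E'
from fit import *
from scipy.spatial.transform import Rotation as R
def sole(n="scene",seed=None,zt=None):
    o=telemetry.get_obs(); t=o["tool_pos"]; X=R.from_quat(o["tcp_rot"]).as_matrix()[:2,0]; ya=np.arctan2(X[1],X[0])
    if zt is None: zt=t[2]-.0475+.019-.004
    if seed is None: seed=[t[0]+.11*np.cos(ya),t[1]+.11*np.sin(ya)]
    s=to_px(n,[[*seed,zt]])[0]
    im=snapshot(n); r=masks_of(n,"sole")
    for k in r:
        if np.abs(np.array(k["extent"][:2])-s).max()>25: continue
        c=max(cv2.findContours(k["pixels"].astype(np.uint8),0,1)[0],key=len).reshape(-1,2)
        w=(to_world(n,c,zt)[:,:2]*1000).astype(np.float32)
        b=cv2.boxPoints(cv2.minAreaRect(w)); e=max([b[1]-b[0],b[2]-b[1]],key=np.linalg.norm); e=e/np.linalg.norm(e); e*=np.sign(e[1]); f=np.array([e[1],-e[0]])
        p=w@e;q=w@f; org=(p.max()-113*np.ptp(p)/235)*e+(q.max()+q.min())/2*f; d=org/1000-t[:2]
        print(n,"score %.2f len %.0f wid %.0f"%(k["score"],np.ptp(p),np.ptp(q)),"origin",np.round(org,1),"yaw %.1f"%np.degrees(np.arctan2(-e[0],e[1])),"toolyaw %.2f"%np.degrees(ya),
          "ahead %.1f left %.1f"%(1000*(d@[np.cos(ya),np.sin(ya)]),1000*(d@[-np.sin(ya),np.cos(ya)])))
    return im
if __name__=="__main__":
    import sys
    sole("scene"); sole("top"); o=telemetry.get_obs(); print(np.round(o["tool_pos"],4),np.round(o["force"],1))
E
python3 sole2.py
```

```text
scene score 0.61 len 239 wid 101 origin [ 631.4 -261.1] yaw 5.0 toolyaw -2.19 ahead 123.3 left -2.9
top score 0.80 len 112 wid 88 origin [ 633.2 -202.4] yaw 55.3 toolyaw -2.19 ahead 122.7 left 55.9
[ 0.5086 -0.2536  0.0892] [ 0.5 -0.3 -3.4]
```

The sole sits about 118 mm ahead of the TCP, roughly centred sideways, turned about +6° against the tool. I lift it well clear, then carry it gently across to the rack.

Call:
apply_moves([
  [0,0,0.03],
  [0,0,0.1],
  [0,0,0.2],
  [0,0,0.31],
  [0,0,0.42],
  [0,0,0.53],
  [0,0,0.64],
  [0,0,0.75],
  [0,0,0.84],
  [0,0,0.9],
  [0,0,0.92],
  [0,0,0.92],
], turn=[0,0,0,0,0,0,0,0,0,0,0,0], fingers=[1,1,1,1,1,1,1,1,1,1,1,1])

```text
clock: 15.35
tool_pos: [0.509, -0.2539, 0.1822]
tcp_rot: [1.0, -0.019, 0.0, 0.0]
force: [-0.4, 0.3, -3.7]
gripper_width: 0.234
```

```bash
python3 sole2.py; python3 pitch.py | tail -2
```

```text
scene score 0.84 len 236 wid 104 origin [ 629.7 -263.4] yaw -1.5 toolyaw -2.19 ahead 121.0 left -4.8
top score 0.85 len 113 wid 89 origin [ 630.1 -202.3] yaw 56.1 toolyaw -2.19 ahead 119.8 left 55.8
[ 0.5081 -0.2533  0.1804] [ 0.3  0.  -3.6]
score 0.85 grip x,z [-0.0941  0.0548] pitch deg(+ = tip down) 12.44 cost 0.688
tip [[ 0.64426141 -0.25849246  0.10226582]] rear [[ 0.53204478 -0.25420677  0.12704607]]
```

```bash
cat > pca.py <<'E'
from fit import *
from scipy.spatial.transform import Rotation as R
def pca(seed=None,zt=None,n="scene"):
    o=telemetry.get_obs(); t=o["tool_pos"]; X=R.from_quat(o["tcp_rot"]).as_matrix()[:2,0]; ya=np.arctan2(X[1],X[0])
    if zt is None: zt=t[2]-.0475+.015
    if seed is None: seed=[t[0]+.115*np.cos(ya),t[1]+.115*np.sin(ya)]
    snapshot(n); s=to_px(n,[[*seed,zt]])[0]
    for k in masks_of(n,"sole"):
        if np.abs(np.array(k["extent"][:2])-s).max()>25: continue
        w=to_world(n,np.argwhere(k["pixels"])[:,::-1],zt)[:,:2]*1000
        c=w.mean(0); e=np.linalg.eigh(np.cov((w-c).T))[1][:,1]; e*=np.sign(e[1])
        p=(w-c)@e; q=(w-c)@[e[1],-e[0]]; d=c/1000-t[:2]
        st=[(y,round(q[abs(p-y)<8].min()),round(q[abs(p-y)<8].max())) for y in(-100,-60,-20,20,60,90)]
        print("%.2f centroid"%k["score"],np.round(c,1),"yaw %.1f"%np.degrees(np.arctan2(-e[0],e[1])),"p %.0f %.0f"%(p.min(),p.max()),st,"tool yaw %.1f ahead %.1f left %.1f"%(np.degrees(ya),1000*(d@[np.cos(ya),np.sin(ya)]),1000*(d@[-np.sin(ya),np.cos(ya)])))
if __name__=="__main__": pca(); pca()
E
python3 pca.py
python3 - <<'E'
from fit import *
# same from the first top picture, colour split
im=cv2.imread("pics/top0.png"); lab=cv2.cvtColor(im,cv2.COLOR_BGR2LAB).astype(float)
m=(np.linalg.norm(lab-lab[180,325],axis=2)<np.linalg.norm(lab-lab[202,320],axis=2)).astype(np.uint8)
k=np.zeros_like(m);k[163:197,284:369]=1;m&=k
l=cv2.connectedComponents(m)[1]; w=to_world("top",np.argwhere(l==l[180,325])[:,::-1],.026)[:,:2]*1000
c=w.mean(0); e=np.linalg.eigh(np.cov((w-c).T))[1][:,1]; e*=np.sign(e[1]);p=(w-c)@e;q=(w-c)@[e[1],-e[0]]
print("initial",c,np.degrees(np.arctan2(-e[0],e[1])),p.min(),p.max(),[(y,round(q[abs(p-y)<8].min()),round(q[abs(p-y)<8].max())) for y in(-100,-60,-20,20,60,90)])
E
```

```text
0.85 centroid [ 636.1 -269.7] yaw 3.0 p -114 120 [(-100, -36, 33), (-60, -41, 38), (-20, -38, 35), (20, -45, 42), (60, -51, 50), (90, -43, 42)] tool yaw -2.2 ahead 128.4 left -11.3
initial [ 603.46666252 -266.61555649] -0.8109671428352604 -123.21118923659328 124.112023092875 [(-100, -35, 33), (-60, -36, 36), (-20, -36, 35), (20, -46, 41), (60, -46, 47), (90, -41, 43)]Traceback (most recent call last):
  File "pca.py", line 15, in <module>
    if __name__=="__main__": pca(); pca()
                             ~~~^^
  File "pca.py", line 13, in pca
    st=[(y,round(q[abs(p-y)<8].min()),round(q[abs(p-y)<8].max())) for y in(-100,-60,-20,20,60,90)]
                 ~~~~~~~~~~~~~~~~~^^
    return umr_minimum(a, axis, None, out, keepdims, initial, where)
ValueError: zero-size array to reduction operation minimum which has no identity
```

The PCA shows the shape is symmetric. The sole's yaw is +5.2° relative to the tool, with its origin about 120 mm ahead and 4 mm to the right. Target TCP over the rack is (0.458, 0.277) with tool yaw −6.2°.

Call:
apply_moves([
  [0,0.03,0],
  [-0.01,0.1,0],
  [-0.02,0.2,0],
  [-0.03,0.33,0],
  [-0.045,0.47,0],
  [-0.06,0.61,0],
  [-0.07,0.75,0],
  [-0.085,0.89,0],
], turn=[0,0,-0.003,-0.006,-0.008,-0.01,-0.012,-0.015], fingers=[1,1,1,1,1,1,1,1])

```text
clock: 16.42
tool_pos: [0.5, -0.1628, 0.1815]
tcp_rot: [1.0, -0.025, 0.0, -0.0]
force: [0.1, 0.3, -4.7]
gripper_width: 0.232
```

Call:
apply_moves([
  [-0.015,0.15,0],
  [-0.03,0.3,0],
  [-0.045,0.45,0],
  [-0.06,0.6,0],
  [-0.07,0.74,0],
  [-0.085,0.89,0],
], turn=[-0.002,-0.005,-0.007,-0.01,-0.012,-0.015], fingers=[1,1,1,1,1,1])

```text
clock: 16.92
tool_pos: [0.4914, -0.074, 0.1816]
tcp_rot: [1.0, -0.031, 0.0, -0.0]
force: [0.6, -0.4, -3.8]
gripper_width: 0.234
```

Call:
apply_moves([
  [-0.015,0.15,0],
  [-0.03,0.3,0],
  [-0.045,0.45,0],
  [-0.06,0.6,0],
  [-0.07,0.74,0],
  [-0.085,0.89,0],
], turn=[-0.002,-0.005,-0.007,-0.01,-0.012,-0.015], fingers=[1,1,1,1,1,1])

```text
clock: 17.42
tool_pos: [0.4827, 0.015, 0.1816]
tcp_rot: [0.999, -0.037, 0.0, -0.0]
force: [-0.1, -0.0, -4.2]
gripper_width: 0.229
```

Call:
apply_moves([
  [-0.015,0.15,0],
  [-0.03,0.3,0],
  [-0.045,0.45,0],
  [-0.06,0.6,0],
  [-0.07,0.74,0],
  [-0.085,0.89,0],
], turn=[-0.002,-0.005,-0.007,-0.01,-0.012,-0.015], fingers=[1,1,1,1,1,1])

```text
clock: 17.92
tool_pos: [0.474, 0.104, 0.1816]
tcp_rot: [0.999, -0.043, 0.0, -0.0]
force: [0.7, -0.3, -3.8]
gripper_width: 0.231
```

Call:
apply_moves([
  [-0.015,0.15,0],
  [-0.03,0.3,0],
  [-0.045,0.45,0],
  [-0.06,0.6,0],
  [-0.07,0.74,0],
  [-0.085,0.89,0],
], turn=[-0.002,-0.005,-0.007,-0.01,-0.012,-0.015], fingers=[1,1,1,1,1,1])

```text
clock: 18.42
tool_pos: [0.4653, 0.1929, 0.1816]
tcp_rot: [0.999, -0.048, 0.0, -0.0]
force: [0.2, -0.3, -3.7]
gripper_width: 0.23
```

Call:
apply_moves([
  [-0.015,0.15,0],
  [-0.03,0.3,0],
  [-0.045,0.45,0],
  [-0.06,0.6,0],
  [-0.07,0.72,0],
  [-0.08,0.81,0],
  [-0.08,0.86,0],
  [-0.08,0.86,0],
  [-0.08,0.86,0],
], turn=[-0.002,-0.005,-0.007,-0.01,-0.012,-0.015,-0.015,-0.015,-0.015], fingers=[1,1,1,1,1,1,1,1,1])

```text
clock: 19.17
tool_pos: [0.4581, 0.2772, 0.1814]
tcp_rot: [0.999, -0.054, -0.0, 0.0]
force: [0.4, 0.2, -4.0]
gripper_width: 0.232
```

```bash
python3 - <<'E'
import pca
for _ in range(2):
    try: pca.pca()
    except Exception as x: print(x)
from h import *
a=snapshot("scene")[95:225,265:445]; b=snapshot("top")[130:260,90:270]
cv2.imwrite("pics/j.png",np.vstack([cv2.resize(i,(415,300),interpolation=cv2.INTER_CUBIC) for i in(a,b)]))
E
```

```text
0.91 centroid [585.  246.9] yaw 1.0 p -119 121 [(-100, -35, 32), (-60, -43, 38), (-20, -41, 37), (20, -43, 50), (60, -49, 53), (90, -49, 39)] tool yaw -6.2 ahead 129.5 left -16.4
0.60 centroid [585.5 247.4] yaw 0.4 p -122 123 [(-100, -40, 32), (-60, -42, 39), (-20, -41, 39), (20, -46, 53), (60, -52, 52), (90, -50, 43)] tool yaw -6.3 ahead 129.7 left -15.2
```

View pics/j.png

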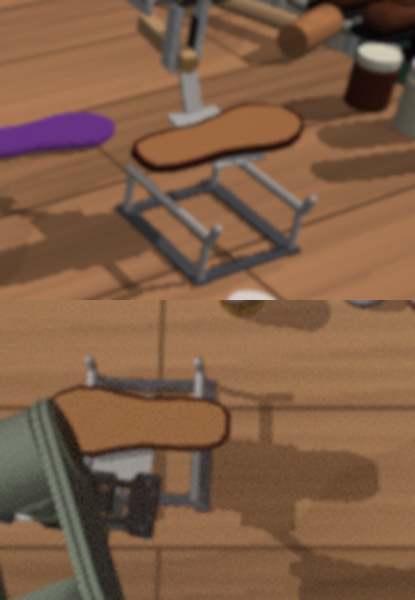

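The sole sits level on the blade above the rack (scene crop sole at (218,135), rack tubes below it), across both tubes. After a small correction of +5 mm y, −2 mm x and −1° I lower it, slowly near the tubes.

Call:
apply_moves([
  [0,0.02,-0.03],
  [-0.01,0.04,-0.1],
  [-0.02,0.05,-0.19],
  [-0.02,0.05,-0.29],
  [-0.02,0.05,-0.39],
  [-0.02,0.05,-0.48],
  [-0.02,0.05,-0.55],
  [-0.02,0.05,-0.6],
  [-0.02,0.05,-0.6],
  [-0.02,0.05,-0.6],
], turn=[-0.01,-0.02,-0.02,-0.02,-0.02,-0.02,-0.02,-0.02,-0.02,-0.02], fingers=[1,1,1,1,1,1,1,1,1,1])

```text
clock: 20.3
tool_pos: [0.4566, 0.2823, 0.1216]
tcp_rot: [0.998, -0.062, 0.0, -0.0]
force: [-0.3, 0.0, -2.3]
gripper_width: 0.229
```

```bash
python3 - <<'E'
import pca
for _ in range(3):
    try: pca.pca()
    except Exception as x: print(x)
E
```

```text
0.74 centroid [578.8 252.2] yaw -2.6 p -116 121 [(-100, -33, 33), (-60, -41, 37), (-20, -40, 35), (20, -44, 43), (60, -47, 46), (90, -36, 39)] tool yaw -7.1 ahead 125.0 left -14.7
0.85 centroid [579.9 251.8] yaw -1.6 p -119 123 [(-100, -36, 34), (-60, -42, 37), (-20, -41, 38), (20, -47, 47), (60, -49, 50), (90, -42, 40)] tool yaw -7.1 ahead 126.0 left -15.1
0.81 centroid [578.9 254.9] yaw -2.2 p -120 118 [(-100, -32, 32), (-60, -38, 34), (-20, -34, 33), (20, -42, 43), (60, -51, 49), (90, -41, 42)] tool yaw -7.1 ahead 124.6 left -12.1
```

Call:
apply_moves([
  [0.01,0,-0.015],
  [0.02,0,-0.03],
  [0.02,0,-0.03],
  [0.02,0,-0.03],
], turn=[0,0,0,0], fingers=[1,1,1,1])

```text
clock: 20.93
tool_pos: [0.4584, 0.2823, 0.1185]
tcp_rot: [0.998, -0.062, 0.0, -0.0]
force: [-0.1, -0.6, -2.5]
gripper_width: 0.235
```

Call:
apply_moves([
  [0,0,-0.02],
  [0,0,-0.04],
  [0,0,-0.06],
  [0,0,-0.06],
  [0,0,-0.06],
], turn=[0,0,0,0,0], fingers=[1,1,1,1,1])

```text
clock: 21.35
tool_pos: [0.4579, 0.2822, 0.1121]
tcp_rot: [0.998, -0.062, -0.0, 0.0]
force: [-1.0, 0.7, -1.5]
gripper_width: 0.231
```

Call:
apply_moves([
  [0,0,-0.02],
  [0,0,-0.04],
  [0,0,-0.06],
  [0,0,-0.06],
  [0,0,-0.06],
], turn=[0,0,0,0,0], fingers=[1,1,1,1,1])

```text
clock: 21.77
tool_pos: [0.458, 0.2822, 0.1062]
tcp_rot: [0.998, -0.062, -0.0, 0.0]
force: [0.1, 0.7, -1.5]
gripper_width: 0.232
```

Call:
apply_moves([
  [0,0,-0.03],
  [0,0,-0.06],
  [0,0,-0.09],
  [0,0,-0.1],
  [0,0,-0.1],
], turn=[0,0,0,0,0], fingers=[1,1,1,1,1])

```text
clock: 22.18
tool_pos: [0.4577, 0.2821, 0.0958]
tcp_rot: [0.998, -0.062, -0.001, 0.0]
force: [-1.0, 0.3, -2.1]
gripper_width: 0.233
```

```bash
python3 - <<'E'
import pca
from h import *
o=telemetry.get_obs();print(o["tool_pos"],o["force"],o["ft_torque"])
for _ in range(2):
    try: pca.pca(seed=(.577,.26),zt=.08)
    except Exception as x: print(x)
E
```

```text
[0.45773519 0.28210839 0.09582221] [-0.98882422  0.33667397 -2.1099423 ] [0.00692433 0.1224617  0.02854467]
0.85 centroid [568.5 261.4] yaw -2.4 p -122 121 [(-100, -36, 33), (-60, -40, 38), (-20, -40, 35), (20, -45, 44), (60, -49, 49), (90, -45, 44)] tool yaw -7.1 ahead 112.5 left -6.8
0.70 centroid [568.4 262.2] yaw -2.0 p -120 121 [(-100, -35, 31), (-60, -39, 35), (-20, -39, 35), (20, -41, 43), (60, -48, 47), (90, -43, 41)] tool yaw -7.1 ahead 111.9 left -6.2
```

The force and moment fell back to the spatula's own, so the sole is resting on the tubes. Next I check how well it is centred before drawing out.

```bash
python3 - <<'E'
from h import *
for n in("scene","top"):
    snapshot(n)
    for o in("sole","rack_mid","rack"):
        for r in landmark_of(n,o)[:4]:
            w=to_world(n,r["at"],0 if o=="rack" else .07)[0]
            if np.hypot(w[0]-.577,w[1]-.26)<.06: print(n,o,round(r["score"],2),np.round(w[:2],4))
# top camera: visible sole end and tube pixels by colour
im=snapshot("top"); lab=cv2.cvtColor(im,cv2.COLOR_BGR2LAB).astype(float)
s=masks_of("top","sole")
for k in s:
    w=to_world("top",np.argwhere(k["pixels"])[:,::-1],.083)[:,:2]
    if np.hypot(*(w.mean(0)-[.577,.24]))<.12:
        print("top mask",round(k["score"],2),"x,y min",w.min(0).round(3),"max",w.max(0).round(3))
        for y in(.15,.16,.17,.18,.2,.22,.24): 
            a=w[abs(w[:,1]-y)<.004]; 
            if len(a): print(y,a[:,0].min().round(3),a[:,0].max().round(3))
E
```

```text
scene sole 0.81 [0.5641 0.2739]
scene sole 0.34 [0.5876 0.2323]
scene rack 0.6 [0.5739 0.2546]
top sole 0.79 [0.5646 0.2598]
top mask 0.82 x,y min [0.53  0.143] max [0.617 0.373]
0.15 0.539 0.589
0.16 0.533 0.595
0.17 0.533 0.598
0.18 0.533 0.598
0.2 0.533 0.598
0.22 0.536 0.601
0.24 0.536 0.602
```

The sole measures about (0.569, 0.263) against the rack centre at (0.577, 0.260), with yaw within a degree or two. That is centred enough, with both tubes well inside its length. Drawing the blade out along its own axis.

Call:
apply_moves([
  [-0.04,0.005,-0.01],
  [-0.1,0.012,-0.03],
  [-0.18,0.022,-0.04],
  [-0.27,0.034,-0.04],
  [-0.36,0.045,-0.04],
  [-0.45,0.056,-0.04],
  [-0.54,0.068,-0.04],
  [-0.64,0.08,-0.04],
  [-0.74,0.092,-0.04],
  [-0.8,0.1,-0.04],
], turn=[0,0,0,0,0,0,0,0,0,0], fingers=[1,1,1,1,1,1,1,1,1,1])

```text
clock: 23.72
tool_pos: [0.3765, 0.2923, 0.0924]
tcp_rot: [0.998, -0.062, -0.0, 0.0]
force: [-0.2, 0.6, -1.3]
gripper_width: 0.233
```

Call:
apply_moves([
  [-0.1,0.012,0],
  [-0.2,0.025,0],
  [-0.3,0.037,0],
  [-0.42,0.052,0],
  [-0.54,0.067,0],
  [-0.66,0.082,0],
  [-0.76,0.095,0],
  [-0.8,0.1,0],
  [-0.8,0.1,0],
], turn=[0,0,0,0,0,0,0,0,0], fingers=[1,1,1,1,1,1,1,1,1])

```text
clock: 24.47
tool_pos: [0.297, 0.3023, 0.0923]
tcp_rot: [0.998, -0.062, -0.0, 0.0]
force: [0.9, -0.1, -1.5]
gripper_width: 0.233
```

```bash
python3 pitch.py; python3 - <<'E'
import pca
try: pca.pca(seed=(.572,.26),zt=.08)
except Exception as x: print(x)
E
```

```text
24.4667 [0.29695295 0.30234194 0.09234641] [ 0.86565022 -0.14413029 -1.52326075] 0.2328008058196139
score 0.94 grip x,z [-0.1001  0.0543] pitch deg(+ = tip down) 3.27 cost 0.147
tip [[0.45006865 0.28337372 0.03710665]] rear [[0.33612705 0.29748899 0.04366954]]
0.66 centroid [569.3 260.5] yaw -2.8 p -118 123 [(-100, -35, 33), (-60, -41, 37), (-20, -38, 35), (20, -40, 40), (60, -46, 45), (90, -39, 38)] tool yaw -7.1 ahead 274.0 left -8.1
```

The sole stayed put as the blade came out; the spatula now droops about 3°. I carry it back to its free spot on the bench near (0.445, −0.017), passing in front of the rack.

Call:
apply_moves([
  [0,-0.1,0],
  [0,-0.3,0],
  [0,-0.55,0],
  [0,-0.8,0],
  [0.03,-1,0],
], turn=[0,0,0,0,0], fingers=[1,1,1,1,1])

```text
clock: 25.08
tool_pos: [0.3004, 0.2002, 0.0921]
tcp_rot: [0.998, -0.062, -0.001, 0.001]
force: [0.1, -0.4, -1.5]
gripper_width: 0.231
```

Call:
apply_moves([
  [0.03,-0.25,0],
  [0.06,-0.5,0],
  [0.2,-0.75,0],
  [0.4,-1,0],
], turn=[0,0,0,0], fingers=[1,1,1,1])

```text
clock: 25.42
tool_pos: [0.3398, 0.1005, 0.0921]
tcp_rot: [0.998, -0.062, -0.001, 0.0]
force: [0.6, -0.1, -2.2]
gripper_width: 0.235
```

Call:
apply_moves([
  [0.2,-0.25,0],
  [0.4,-0.5,0],
  [0.6,-0.75,0],
  [0.8,-0.95,0],
], turn=[0.03,0.07,0.1,0.13], fingers=[1,1,1,1])

```text
clock: 25.75
tool_pos: [0.4218, 0.0044, 0.0925]
tcp_rot: [1.0, -0.012, -0.0, 0.0]
force: [0.5, 1.0, -1.6]
gripper_width: 0.229
```

Call:
apply_moves([
  [0.1,-0.15,-0.03],
  [0.18,-0.24,-0.1],
  [0.2,-0.25,-0.2],
  [0.2,-0.25,-0.28],
  [0.2,-0.25,-0.33],
  [0.2,-0.25,-0.33],
], turn=[0.02,0.03,0.03,0.03,0.03,0.03], fingers=[1,1,1,1,1,1])

```text
clock: 26.25
tool_pos: [0.4393, -0.0171, 0.0579]
tcp_rot: [1.0, 0.001, -0.002, -0.0]
force: [0.4, -1.2, -1.3]
gripper_width: 0.233
```

Call:
apply_moves([
  [0,0,-0.03],
  [0,0,-0.06],
  [0,0,-0.09],
  [0,0,-0.11],
  [0,0,-0.12],
  [0,0,-0.12],
], turn=[0,0,0,0,0,0], fingers=[1,1,1,1,1,1])

```text
clock: 26.75
tool_pos: [0.4414, -0.0175, 0.0477]
tcp_rot: [1.0, 0.001, 0.0, -0.0]
force: [-1.7, 0.9, 2.2]
gripper_width: 0.233
```

Call:
apply_moves([
  [0,0,0],
  [0,0,0],
  [0,0,0],
  [0,0,0],
  [0,0,0],
  [0,0,0],
  [0,0,0],
  [0,0,0],
  [0,0,0],
  [0,0,0],
  [0,0,0],
  [0,0,0],
], turn=[0,0,0,0,0,0,0,0,0,0,0,0], fingers=[0,0,0,0,0,0,0,0,0,0,0,0])

```text
clock: 27.75
tool_pos: [0.4412, -0.0177, 0.0475]
tcp_rot: [1.0, 0.001, 0.0, 0.0]
force: [-0.8, 1.0, 0.3]
gripper_width: 0.996
```

Call:
apply_moves([
  [0,0,0.1],
  [0,0,0.3],
  [0,0,0.6],
  [0,0,0.9],
  [0,0,1],
  [0,0,1],
], turn=[0,0,0,0,0,0], fingers=[0,0,0,0,0,0])

```text
clock: 28.25
tool_pos: [0.4441, -0.0184, 0.1511]
tcp_rot: [1.0, 0.001, 0.004, 0.001]
force: [-0.1, 0.3, 0.9]
gripper_width: 1.001
```

Call:
apply_moves([
  [0,-0.2,0.3],
  [0,-0.5,0.6],
  [0,-0.8,0.8],
  [0,-1,0.8],
  [0,-1,0.8],
], turn=[0,0,0,0,0], fingers=[0,0,0,0,0])

```text
clock: 28.67
tool_pos: [0.4415, -0.121, 0.2276]
tcp_rot: [1.0, -0.001, 0.001, 0.001]
force: [0.3, -0.1, -0.1]
gripper_width: 0.997
```

Call:
apply_moves([
  [-0.2,-0.3,0],
  [-0.4,-0.6,0],
  [-0.6,-0.9,0],
  [-0.6,-0.9,0],
  [-0.6,-0.9,0],
], turn=[0,0,0,0,0], fingers=[0,0,0,0,0])

```text
clock: 29.08
tool_pos: [0.3796, -0.2074, 0.2253]
tcp_rot: [1.0, -0.001, -0.001, -0.002]
force: [-0.4, 0.1, -0.2]
gripper_width: 1.0
```

```bash
python3 - <<'E'
import pca
from fit import *
for n in("scene",):
    for _ in range(2):
        try: pca.pca(seed=(.572,.26),zt=.08)
        except Exception as x: print(x)
try: pca.pca(seed=(.572,.26),zt=.083,n="top")
except Exception as x: print(x)
b=snapshot("top"); r=masks_of("top","spatula"); p,c=fit("spatula",{"top":r[0]["pixels"].astype(float)},(.537,-.017,0)); print("spatula",p.round(4),round(c,3))
a=snapshot("scene")
for o in("dye_jar","wax_jar","polish_tin"):
    for k in landmark_of("scene",o)[:1]: print(o,to_world("scene",k["at"],0)[0].round(3))
cv2.imwrite("pics/k.png",np.vstack([cv2.resize(a[110:310,190:450],(520,400)),cv2.resize(b[110:260,90:350],(347,200),interpolation=cv2.INTER_AREA)[:, :].repeat(1,0) if 0 else cv2.copyMakeBorder(cv2.resize(b[110:260,90:350],(347,200)),0,0,0,173,0)]))
E
```

```text
0.59 centroid [567.9 261.9] yaw -1.8 p -122 120 [(-100, -36, 31), (-60, -39, 35), (-20, -34, 36), (20, -41, 43), (60, -49, 48), (90, -44, 42)] tool yaw -0.2 ahead 187.0 left 469.9
0.69 centroid [567.8 264.1] yaw -1.1 p -122 121 [(-100, -35, 31), (-60, -41, 37), (-20, -38, 37), (20, -49, 44), (60, -49, 51), (90, -41, 43)] tool yaw 0.1 ahead 187.5 left 470.2
0.65 centroid [570.  265.8] yaw -3.3 p -123 113 [(-100, -32, 31), (-60, -34, 35), (-20, -33, 33), (20, -41, 42), (60, -47, 47), (90, -39, 39)] tool yaw 0.2 ahead 190.1 left 471.4
spatula [ 0.5438 -0.017   0.0051] 0.071
dye_jar [0.781 0.153 0.   ]
wax_jar [ 0.771 -0.099  0.   ]
polish_tin [ 0.805 -0.025  0.   ]
```

View pics/k.png

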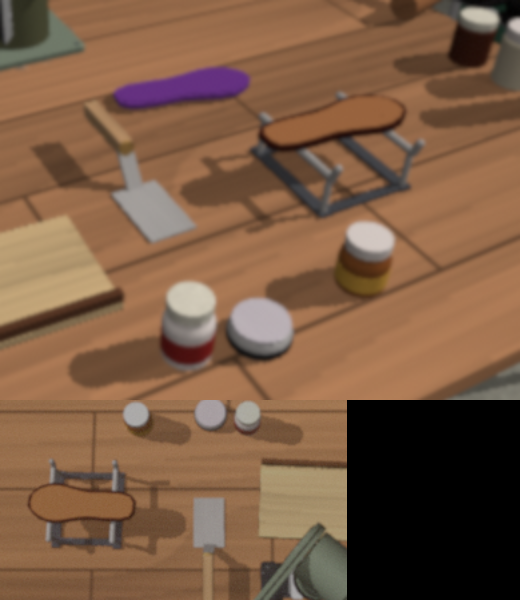

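The final picture shows the sole flat across both tubes (scene crop (335,122)), the spatula flat on the bench (150,200), the jars and tin standing where they were, and the arm clear. Handing in.

```bash
python3 -c "
from bench import ticket; print(ticket.hand_in())"
```

```text
the job is handed in; nothing more can be done
None
```

The sole now rests level across both tubes of the drying rack. The spatula lies flat and released near its starting place. I handed the job in at about 29.5 s of the 66 s allowed. I slid the blade under the sole against the stop strip, lifted it, carried it across and lowered it between the tubes. I then drew the blade out along its own axis.

**Sole:** its origin is at about (0.569, 0.264) against the rack centre I estimated at (0.577, 0.260), roughly 8 mm short and 4 mm to the left. I measured its yaw at −1° to −3°, against about −1° for the rack. I left it there rather than lift it again.

**Bystanders:** the wax jar and polish tin read within 7 mm of the first scene-camera readings. The dye jar's two scene readings differ by about 22 mm. It is upright in the last picture and its new reading is within 11 mm of the first top-camera one. Nothing came near it, so I take the difference as detector noise.

**Checks that disagreed or showed a fault:**
- The spatula drooped in the grip under load. I measured about 3.3° tip-down after the blade came out, so the sole was probably carried a few degrees off level.
- The sole began to take weight on the tubes about 7 mm earlier than I had worked out, which fits that droop.
- My first tilt and yaw fits were unreliable while the sole covered the blade, so I measured the sole's yaw another way.

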